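# Tip the box lid over, catch it on a finger and lower it shut

## Task

Close the open stationery box on the dining table without a bang: nudge its lid over from behind so that it comes down on its own, catch the falling lid from below on the outside of a finger while it is still well open, and lower it gently until it is fully shut. Only touch the lid - do not pinch it between the fingers - and leave the glue bottle, mug and remote control where they are; finish with the hand clear of everything.

Things in the scene. Friction and masses are not known exactly. Their poses are not given: they have to be found in the camera images.
- case: Plywood stationery box, fixed to the table, 110 mm deep (its x) x 180 mm wide (its y) x 80 mm high, walls 8 mm, open on top, pens inside. Origin: centre of its underside, on the table. Its +x points from its front (the robot's side) to its hinge side, z up.
- lid (a joint): Hinge angle (rad): 0 shut, level on the box; grows opening; 1.57 upright; stop at 1.72, leaning away from the robot. Starts at 1.64 to 1.72 and sinks back to the stop. Below 1.5 it falls shut by itself, slowed by a viscous hinge: a creep at first (about 3.5 s from 1.45 to 0.4), 0.6 to 0.9 rad/s in the lower half, landing with a bang. No spring; rests on any support. 0.4 kg (2 N at the edge when level).
- lid_hinge (a point): Point on the hinge axis, at the middle of the lid's rear edge, 80.5 mm above the table, 55 mm from the box's origin along its +x. The hinge axis runs along the box's y. Axes turn with the lid: -x runs along the lid to its free edge, z out of its upper (outer) face; the lower (inner) face is at z = 0.
- lid_edge (a point): Middle of the lid's free edge, at half thickness, 145 mm from the hinge. The lid is a flat board 145 mm long from hinge to free edge, 190 mm wide, 12 mm thick, brown outer layer (lid_c0), pale inner layer (lid_c1). Shut, it sticks out 35 mm beyond the box's front wall as a lip along the whole width, lower face 80.5 mm above the table: a finger can stay under the lip until the lid is shut.
- glue: Loose glue bottle, white, 52 mm across, 150 mm high, standing beside the box, left or right. Origin: centre of its underside. Leave alone.
- mug: Loose white mug, 80 mm across, 90 mm high, handle on its +y side, standing beside the box on the other side. Origin: centre of its underside. Leave alone.
- remote: Loose black remote control, 45 x 150 x 18 mm, lying flat on the table off the box's front corner on its -y side. Origin: centre of its underside, long side along its y. Leave alone.

How it is judged:
On the way, in this order (a step that is already met when the one before it is completed fails the run):
1. the lid, tipped over, comes down on its own with no finger on it (value of joint lid between 0.3 and 1.5 rad and velocity of joint lid below -0.05 rad/s and contact force between the fingers and lid_c0 below 0.05 N and contact force between the fingers and lid_c1 below 0.05 N), for 0.15 s.
2. the falling lid is caught from below on a finger: its inner layer rests on the fingers and it no longer falls freely, still clearly open (more than 0.2 rad) (value of joint lid between 0.2 and 1.3 rad and velocity of joint lid above -0.4 rad/s and contact force between the fingers and lid_c1 above 0.3 N), for 0.15 s.
At the end, for the whole second after the job is handed in: The lid is fully shut (hinge within 0.025 rad of closed) after having come over on its own, been caught while more than 0.2 rad open and lowered without a bang; the glue bottle, mug and remote are within 20 mm of where they stood (value of joint lid below 0.025 rad and distance of each of glue, mug, remote from where it was at the start of the episode below 0.02 m); the robot touches nothing.
It fails at once if the lid comes down hard: faster than 0.5 rad/s anywhere between 0.15 and 0.04 rad open (value of joint lid between 0.04 and 0.15 rad and velocity of joint lid below -0.5 rad/s).
It fails at once if the lid is pinched: fingers press on its outer and its inner face at once (contact force between the fingers and lid_c0 above 1.5 N and contact force between the fingers and lid_c1 above 1.5 N).
It fails at once if a bystander is pushed, lifted or knocked over (distance of any of glue, mug, remote from where it was at the start of the episode above 0.03 m or angle between any of glue, mug, remote's own z axis and vertical above 0.4 rad).
It also fails if it takes over 51 s, if anything falls off the work surface, if the arm or the gripper's body presses on something with over 40 N, if the wrist force passes 120 N, or if a joint passes its speed limit or range.

## Robot

A 7-joint arm with a two-finger parallel gripper is mounted at the origin on the work surface. World frame = base frame: x ahead of the robot, y to its left, z up, the work surface at z = 0. Lengths are in m, angles in rad, forces in N, time in s.
With the tool pointing down it reaches from about 0.425 to 0.925 m from the base axis. Payload 6.8 kg.
Tool frame: the origin (TCP) lies midway between the tips of the shut fingers; the grasp point (between the pads) lies 19 mm behind it; z points along the fingers, y is the line along which they close (so a half turn about z gives the same grasp; the last joint's range is limited). The gripper opens to 85 mm and grips with 20 to 120 N. Pads are 22 mm wide; open, the fingers measure 114 mm over their backs; the gripper's body (76 mm by 85 mm) begins 54 mm behind the grasp point. The pads swing forward as they close: fully open they stand 13 mm farther back than shut.
Start: joints at [1.101, 0.477, 0.022, 1.555, -0.011, 1.109, -0.083], TCP at [0.239, -0.631, 0.231] pointing down, gripper open.
Joint ranges: [-2.96, 2.96], [-0.34, 2.1], [-1.41, 1.46], [0.24, 2.44], [-1.37, 4.51], [0.17, 1.92], [-2.96, 2.96]. Speed limits (rad/s): [2.39, 2.39, 3.14, 3.14, 3.14, 3.14, 3.14].

## Interface

Orientations are given as a unit quaternion [w, x, y, z].
In Python, from station import * gives the robot as it stands.
- The arm moves only by the shell command python3 -m creep 'ROWS' [FORCE]. ROWS is JSON, a list of rows, each a list of 7 numbers: the gripper command: -1 is shut, 1 is fully open, values between are in proportion, then the shift along the world's x, y, z in mm, then the turn, a rotation vector about the world's x, y, z in rad. A call has 1 to 5 rows; each row shifts and turns the commanded pose from where the row before left it; what a row does not reach is not made up. A row lasts 1/8 s, in which the tool goes at most 62.5 mm and 10.7 degrees, less where a joint would pass 70% of its speed; a pose out of reach is approached as far as the arm can. A call is refused whole if a number of a shift passes 62.5 or a number of a turn 0.188, either way. A call with a gripper value outside its range is refused whole. The fingers move at their own pace and stop on an object; FORCE is the grip in N (left out, the last holds). Time passes only in rows, so rows that do not move let the fingers close. It gives the time, the measured TCP pose, the force, the opening and the grip force at its end, in the units of the state.
- get_obs(): the state, without advancing time (a new reading comes with each control period).
- read_camera(name): name is "side" or "top"; returns (picture, depth): 384x512x3 uint8, red, green, blue; 384x512 float32, m along the optical axis (not along the pixel's ray), 0 where there is no reading.
- camera_params(name): a dict with "intrinsics" (3x3 intrinsics, pixels), "cam_to_world" (4x4, takes a point from camera to world coordinates). Camera axes: x right, y up, looking along -z (the intrinsics and any distortion apply to the point x, -y, -z); pixel columns grow to the right and rows downward; lengths in m; the calibration is good to about 2 mm. A picture is of the moment at which its call begins. camera_params takes no time and is no camera call.
- hand_in(): hands the job in; it is judged then, once.
The state is a dict: "t": time; "q": joint angles; "joint_vel": joint speeds; "joint_torque": joint torques, N m; "eef_pos": TCP position; "tool_rot": TCP orientation; "contact_force": force on the tool from outside, world axes, zero at the start; "torque": the same for the moment, N m; "gripper_width": opening from 0.0 (shut) to 1.0 (fully open); "grasp_force": force on a finger pad.
Only numpy, scipy, OpenCV 4.12 (cv2) and the standard library are available. Lean on these libraries where they do the work, as an engineer would, in place of code of your own. Each camera call takes 0.05 s, during which the arm holds its last target. There are 200 camera calls.

## Working session

There is one attempt and no reset: what is moved stays moved. The work goes in short steps, Python scripts to look and compute and a shell command to move; the robot and the scene stay as the last step left them, time stands still between calls to the robot, and variables do not carry over. Pictures are saved under pics/ and viewed, at most 10 in all, crops included, and the job is handed in when it is done.

```bash
ls; mkdir -p pics; python3 - <<'E'
from station import *
import cv2,numpy as np
o=get_obs();print(o)
for n in("side","top"):
    p,d=read_camera(n);cv2.imwrite(f"pics/{n}0.png",p[:,:,::-1]);np.savez(f"{n}0.npz",p=p,d=d)
    c=camera_params(n);print(n,c)
E
```

```text
pics
{'t': 0.0, 'q': array([ 1.10088929,  0.47782575,  0.02240547,  1.55646734, -0.01151905,
        1.10930323, -0.08310054]), 'joint_vel': array([ 3.51577058e-04, -1.26742992e-03,  1.52921091e-04,  1.48673311e-04,
       -1.05328447e-03,  8.14115148e-04,  1.86934817e-05]), 'joint_torque': array([-7.28203922e-04, -5.96442139e+01,  1.60795692e+00, -2.81200755e+01,
        1.25080714e-02,  9.23910993e-03, -2.07227362e-05]), 'eef_pos': array([ 0.23866495, -0.63075437,  0.23030309]), 'tool_rot': array([-9.05102992e-04,  9.83685241e-01,  1.79895716e-01, -2.43662301e-04]), 'contact_force': array([0.27845826, 0.00798185, 0.18991321]), 'torque': array([-0.044624  , -0.02545227,  0.0033011 ]), 'grasp_force': 0.0, 'gripper_width': 0.9992475519825983}
side {'intrinsics': array([[417.04715456,   0.        , 260.45304813],
       [  0.        , 417.04715456, 196.70953326],
       [  0.        ,   0.        ,   1.        ]]), 'cam_to_world': array([[-0.90748142,  0.31467539, -0.27831074,  0.28911229],
       [-0.42007768, -0.67422543,  0.60741651,  0.6972937 ],
       [ 0.00349485,  0.66813133,  0.74403516,  0.91117184],
       [ 0.        ,  0.        ,  0.        ,  1.        ]])}
top {'intrinsics': array([[385.06175283,   0.        , 253.55486739],
       [  0.        , 385.06175283, 192.16217352],
       [  0.        ,   0.        ,   1.        ]]), 'cam_to_world': array([[-0.02311508,  0.99806002, -0.05780916,  0.51588195],
       [-0.99890167, -0.02541462, -0.0393644 ,  0.02683093],
       [-0.04075723,  0.05683576,  0.99755127,  0.95569261],
       [ 0.        ,  0.        ,  0.        ,  1.        ]])}
```

View pics/top0.png

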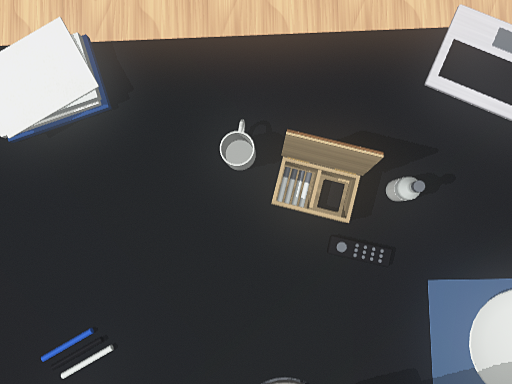

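View pics/side0.png

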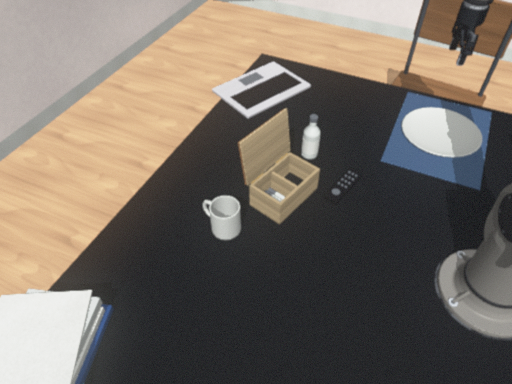

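The top view shows the box at about (315,185), lid raised on its far side, mug left (238,150), glue right (405,188), and remote at the front right (361,250). The side view agrees. Next I'll fit positions from depth.

```bash
cat > h.py <<'E'
from station import *
import numpy as np,cv2
def cloud(n,d=None,p=None):
    if d is None: p,d=read_camera(n)
    c=camera_params(n);K=c["intrinsics"];T=c["cam_to_world"]
    v,u=np.mgrid[:384,:512]
    P=np.stack([(u-K[0,2])/K[0,0]*d,-(v-K[1,2])/K[1,1]*d,-d],-1)
    W=P@T[:3,:3].T+T[:3,3];W[d==0]=np.nan
    return p,W
E
python3 - <<'E'
from h import *
f=np.load("top0.npz");p,W=cloud("top",f["d"],f["p"])
def rect(m,name):
    q=W[m][:,:2].astype(np.float32)*1000
    r=cv2.minAreaRect(q);print(name,len(q),r,q.mean(0),np.round(cv2.boxPoints(r)))
m=np.zeros((384,512),bool);m[100:240,265:385]=1
z=W[...,2]
print("table z",np.nanmedian(z[250:300,150:250]))
rect(m&(z>.07)&(z<.086),"rim")
lid=m&(z>.10);rect(lid,"lid")
L=W[lid];c=L.mean(0);n=np.linalg.svd(L-c,full_matrices=False)[2][2];print("lid plane",c,n,L[:,2].max())
k=np.zeros_like(m);k[170:215,380:440]=1;rect(k&(z>.03),"glue");print(z[k].max())
k[:]=0;k[115:175,210:262]=1;rect(k&(z>.075),"mug")
k[:]=0;k[230:270,320:400]=1;rect(k&(z>.008),"remote")
s=np.load("side0.npz");p2,W2=cloud("side",s["d"],s["p"])
k[:]=0;k[110:180,235:292]=1;k&=(W2[...,2]>.11);k&=np.hypot(W2[...,0]-c[0],W2[...,1]-c[1])<.12
L=W2[k];c=L.mean(0);n=np.linalg.svd(L-c,full_matrices=False)[2][2];print("side lid",len(L),c,n,L[:,2].max())
i=cv2.resize(f["p"][110:270,210:440],None,fx=3.4,fy=3.4,interpolation=2);cv2.imwrite("pics/crop.png",i[:,:,::-1])
E
```

```text
table z 0.0001269920072264341
rim 1026 ((570.1386108398438, -80.46640014648438), (182.70709228515625, 112.1905517578125), 74.3787841796875) [572.4389  -83.56552] [[ 492. -153.]
 [ 600. -184.]
 [ 649.   -8.]
 [ 541.   23.]]
lid 2371 ((639.3361206054688, -98.1475830078125), (189.8791961669922, 30.623960494995117), 74.54475402832031) [637.78656 -98.39312] [[ 599. -186.]
 [ 629. -194.]
 [ 679.  -11.]
 [ 650.   -3.]]
lid plane [ 0.63778531 -0.09839308  0.17803729] [-0.94679658  0.26466049  0.18311491] 0.22718729006553695
glue 661 ((565.241455078125, -278.4854431152344), (52.23905563354492, 44.54024887084961), 12.4391450881958) [ 564.615   -272.24667] [[ 535. -262.]
 [ 545. -306.]
 [ 596. -295.]
 [ 586. -251.]]
nan
mug 286 ((670.8858642578125, 92.99610137939453), (78.97955322265625, 89.93135070800781), 42.85123825073242) [672.5046   96.59351] [[611.  99.]
 [673.  33.]
 [730.  87.]
 [669. 153.]]
remote 1188 ((422.7037048339844, -186.18186950683594), (149.36538696289062, 45.04851150512695), 76.01297760009766) [ 423.0123  -185.77788] [[ 383. -253.]
 [ 427. -264.]
 [ 463. -119.]
 [ 419. -108.]]
side lid 1921 [ 0.63891529 -0.08879315  0.17193971] [ 0.94846505 -0.27369377 -0.15970528] 0.22752036434360634
```

View pics/crop.png

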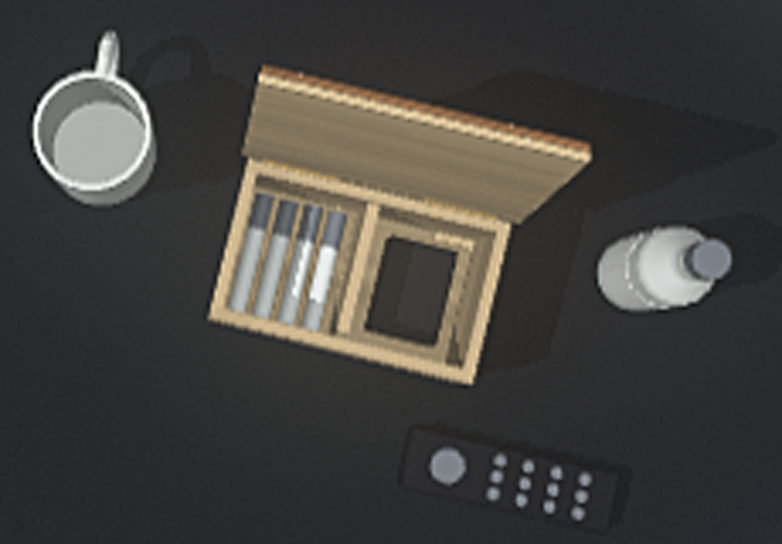

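The crop shows the lid's pale inner face turned to the camera and the clear +y front corner of the box at crop pixel (212,318). I'll check an arm model (looks like xArm7) for reachability.

```bash
cat > fk.py <<'E'
import numpy as np
from scipy.spatial.transform import Rotation as R
from scipy.optimize import least_squares
lo=np.array([-2.96,-.34,-1.41,.24,-1.37,.17,-2.96]);hi=np.array([2.96,2.1,1.46,2.44,4.51,1.92,2.96])
def T(al,a,d,th): # modified DH (xArm7)
    c,s,ca,sa=np.cos(th),np.sin(th),np.cos(al),np.sin(al)
    return np.array([[c,-s,0,a],[s*ca,c*ca,-sa,-sa*d],[s*sa,c*sa,ca,ca*d],[0,0,0,1]])
h=np.pi/2
def fk(q,yaw=0,tool=.172,z0=0):
    P=[(0,0,.267),(-h,0,0),(h,0,.293),(h,.0525,0),(h,.0775,.3425),(h,0,0),(-h,.076,.097)]
    M=T(0,0,z0,yaw)
    for (al,a,d),t in zip(P,q):M=M@T(al,a,d,t)
    return M@T(0,0,tool,0)
E
python3 - <<'E'
from fk import *
q=[ 1.10088929,  0.47782575,  0.02240547,  1.55646734, -0.01151905,1.10930323, -0.08310054]
M=fk(q);print(M,np.hypot(*M[:2,3]),np.arctan2(M[1,3],M[0,3]))
print(R.from_quat([-9.05102992e-04,  9.83685241e-01,  1.79895716e-01, -2.43662301e-04],scalar_first=True).as_matrix(), np.hypot(.23866,-.63075),np.arctan2(-.63075,.23866))
E
```

```text
[[ 0.3534438   0.93536173 -0.01326349  0.25652974]
 [ 0.9349614  -0.3536824  -0.0274943   0.52860757]
 [-0.03040818 -0.00268316 -0.99953396  0.13835398]
 [ 0.          0.          0.          1.        ]] 0.5875657157205008 1.1189831096532932
[[ 9.35274944e-01  3.53921080e-01 -8.05022320e-04]
 [ 3.53921962e-01 -9.35273424e-01  1.69300530e-03]
 [-1.53725717e-04 -1.86834052e-03 -9.99998243e-01]] 0.6743916948628594 -1.2090700838892299
```

```bash
python3 -m creep '[[-1,35,44,20,0,0,-0.16],[-1,35,44,20,0,0,-0.16],[-1,35,44,20,0,0,-0.16],[-1,35,44,20,0,0,-0.155],[-1,35,44,20,0,0,0]]'; python3 -m creep '[[-1,37,46,0,0,0,0],[-1,37,46,0,0,0,0],[-1,37,46,0,0,0,0],[-1,37,46,0,0,0,0],[-1,37,46,0,0,0,0]]'; python3 -m creep '[[-1,37,46,0,0,0,0],[-1,37,46,0,0,0,0],[-1,37,46,0,0,0,0],[-1,0,0,0,-0.175,0.049,0],[-1,0,0,0,-0.175,0.049,0]]'; python3 -m creep '[[-1,0,0,0,-0.175,0.049,0],[-1,0,0,0,-0.175,0.049,0],[-1,0,0,0,-0.12,0.034,0],[-1,0,0,0,0,0,0]]'
```

```text
t: 0.72
eef_pos: [0.4147, -0.4095, 0.3316]
tool_rot: [-0.0, 0.991, -0.137, -0.0]
contact_force: [0.9, -0.2, -0.4]
gripper_width: 0.002
grasp_force: 0.0
t: 1.35
eef_pos: [0.5996, -0.1798, 0.331]
tool_rot: [0.0, 0.991, -0.136, -0.0]
contact_force: [0.7, -1.7, 0.5]
gripper_width: -0.004
grasp_force: 0.0
t: 1.98
eef_pos: [0.7103, -0.0434, 0.3316]
tool_rot: [0.182, 0.974, -0.134, -0.024]
contact_force: [0.1, -0.4, -1.8]
gripper_width: 0.003
grasp_force: 0.0
t: 2.48
eef_pos: [0.7096, -0.0402, 0.3275]
tool_rot: [0.409, 0.902, -0.121, -0.058]
contact_force: [0.6, 0.1, -0.1]
gripper_width: -0.001
grasp_force: 0.0
```

```bash
cat > st.py <<'E'
from h import *
from scipy.spatial.transform import Rotation as R
ex=np.array([.963,-.270,0]);ey=np.array([.270,.963,0]);B=np.array([.570,-.080,0])
o=get_obs();d=o["eef_pos"]-B;M=R.from_quat(o["tool_rot"],scalar_first=True).as_matrix()
L=lambda v:np.round([v@ex,v@ey,v[2]],3)
print("t",round(o["t"],2),"local",L(d),"z",L(M[:,2]),"y",L(M[:,1]),"F",np.round(o["contact_force"],2),"q",np.round(o["q"],2),o["gripper_width"])
E
python3 st.py
```

```text
t 2.48 local [0.124 0.076 0.327] z [-0.    -0.753 -0.658] y [ 0.008 -0.658  0.753] F [ 0.56  0.15 -0.06] q [-0.36  0.71  0.06  1.2   0.66  1.74 -2.2 ] -0.0011467443047789166
```

```bash
python3 -m creep '[[-1,-41,26,0,0,0,0],[-1,-41,26,0,0,0,0],[-1,-41,26,0,0,0,0],[-1,-41,26,0,0,0,0]]'; python3 -m creep '[[-1,0,0,-55,0,0,0],[-1,0,0,-55,0,0,0],[-1,0,0,-55,0,0,0],[-1,0,0,-55,0,0,0],[-1,0,0,0,0,0,0]]';python3 st.py; python3 -m creep '[[-1,-11,3,-35,0,0,0],[-1,0,0,-30,0,0,0],[-1,0,0,0,0,0,0]]'; python3 st.py
```

```text
t: 2.98
eef_pos: [0.5447, 0.06, 0.3324]
tool_rot: [0.407, 0.903, -0.126, -0.056]
contact_force: [-0.9, 0.5, 0.3]
gripper_width: 0.002
grasp_force: 0.0
t: 3.6
eef_pos: [0.5443, 0.0588, 0.1094]
tool_rot: [0.41, 0.902, -0.124, -0.059]
contact_force: [-0.9, -0.1, 0.8]
gripper_width: 0.004
grasp_force: 0.0
t 3.6 local [-0.062  0.127  0.109] z [-0.005 -0.754 -0.657] y [ 0.002 -0.657  0.754] F [-0.88 -0.11  0.84] q [-0.52  0.75 -0.03  1.68  0.56  1.44 -2.68] 0.003631214777695028
t: 3.98
eef_pos: [0.5355, 0.0633, 0.0477]
tool_rot: [0.409, 0.902, -0.125, -0.056]
contact_force: [0.6, -0.3, 1.1]
gripper_width: -0.003
grasp_force: 0.0
t 3.98 local [-0.072  0.129  0.048] z [-0.001 -0.752 -0.659] y [-0.001 -0.659  0.752] F [ 0.6  -0.27  1.13] q [-0.53  0.83 -0.03  1.7   0.57  1.35 -2.75] -0.0032369422180279165
```

```bash
python3 - <<'E'
from h import *
p,d=read_camera("side");i=cv2.resize(p[80:270,170:390],None,fx=3,fy=3);cv2.imwrite("pics/s1.png",i[:,:,::-1])
E
python3 -m creep '[[-1,0,0,53,0,0,0],[-1,0,0,53,0,0,0],[-1,0,0,53,0,0,0],[-1,0,0,53,0,0,0]]'; python3 -m creep '[[-1,49,-14,0,0,0,0],[-1,49,-14,0,0,0,0],[-1,49,-14,0,0,0,0],[-1,49,-14,0,0,0,0],[-1,0,0,-37,0,0,0]]'; python3 -m creep '[[-1,0,0,-37,0,0,0],[-1,-8,-28,0,0,0,0],[-1,-8,-28,0,0,0,0],[-1,0,0,0,0,0,0]]'; python3 st.py
```

```text
t: 4.53
eef_pos: [0.5353, 0.0632, 0.2634]
tool_rot: [0.408, 0.903, -0.125, -0.055]
contact_force: [1.3, 0.9, 0.6]
gripper_width: 0.001
grasp_force: 0.0
t: 5.15
eef_pos: [0.7352, 0.0042, 0.2277]
tool_rot: [0.408, 0.902, -0.129, -0.052]
contact_force: [-1.2, -0.0, 0.7]
gripper_width: 0.001
grasp_force: 0.0
t: 5.65
eef_pos: [0.7148, -0.0525, 0.1887]
tool_rot: [0.41, 0.902, -0.127, -0.056]
contact_force: [-0.1, 0.2, -0.3]
gripper_width: -0.003
grasp_force: 0.0
t 5.65 local [0.132 0.066 0.189] z [-0.001 -0.753 -0.658] y [-0.007 -0.658  0.753] F [-0.09  0.16 -0.27] q [-0.34  0.83  0.05  1.3   0.65  1.56 -2.34] -0.0025329715642768164
```

View pics/s1.png

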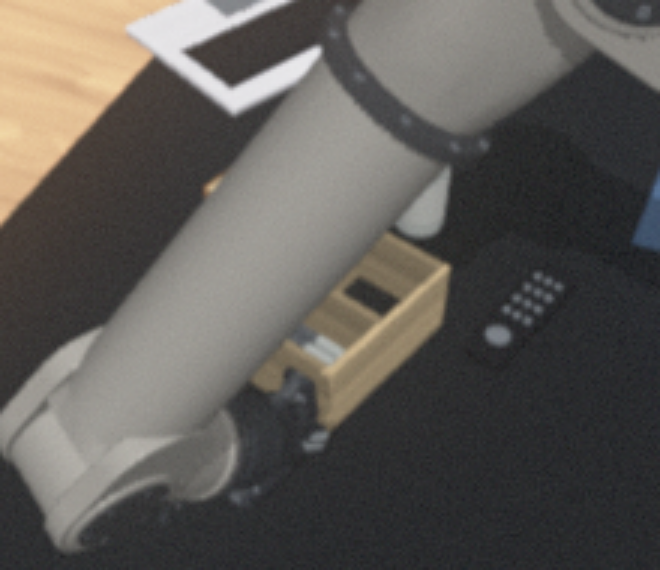

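The picture shows fingertips just off the box's near +y corner (300,440) with the forearm running diagonally across in front of the camera, hiding the mug. I'll check mug and lid, and the forearm's height.

```bash
python3 - <<'E'
from h import *
p,W=cloud("top")
i=cv2.resize(p[60:290,160:450],None,fx=2.5,fy=2.5);cv2.imwrite("pics/t1.png",i[:,:,::-1])
ex=np.array([.963,-.270,0]);ey=np.array([.270,.963,0]);B=np.array([.570,-.080,0])
D=W-B;X,Y,Z=D@ex,D@ey,W[...,2]
for x0 in range(-120,220,40):
  print(x0,[int(1000*np.nanmax(Z[m])) if (m:=(X*1000>x0)&(X*1000<x0+40)&(Y*1000>y0)&(Y*1000<y0+40)).sum()>3 else None for y0 in range(-120,300,40)])
np.save("t1.npy",W)
E
```

```text
-120 [23, 22, 5, 4, 4, 605, 643, 640, 617, None, None]
-80 [82, 83, 83, 84, 84, 82, 623, 624, 600, 556, None]
-40 [84, 31, 71, 71, 28, 84, 564, 584, 583, 557, None]
0 [82, 31, 72, 71, 27, 82, 88, 550, 554, 547, 509]
40 [224, 225, 227, 225, 227, 225, 91, 93, 525, 525, 507]
80 [222, 223, 223, 224, 223, 295, 316, 354, 484, 495, 492]
120 [4, 5, 3, 4, 218, 295, 321, 357, 435, 469, 483]
160 [3, 4, 4, 5, 4, 4, 300, 337, 372, 428, 454]
200 [3, 4, 6, 4, 5, 2, 3, None, None, None, None]
```

View pics/t1.png

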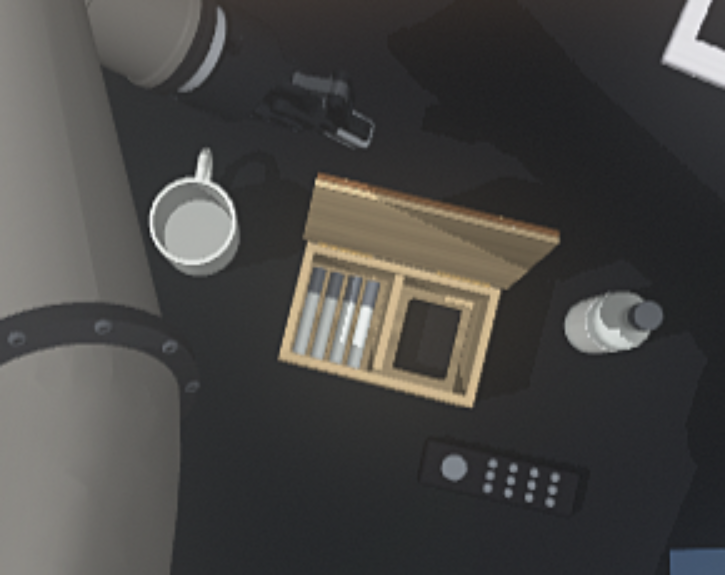

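Mug, glue and remote are unmoved, and the arm stays on the +y side, clear of the lid. Now the nudge.

```bash
cat > lid.py <<'E'
from h import *
ex=np.array([.963,-.270,0]);ey=np.array([.270,.963,0]);B=np.array([.570,-.080,0])
def lid(n="top"):
    t=get_obs()["t"];p,W=cloud(n);D=W-B;X,Y,Z=D@ex,D@ey,W[...,2]
    m=(abs(Y+.04)<.05)&(X>-.11)&(X<.11)&(Z>.095)&(Z<.24)   # y -90..+10: free of the hand
    r=np.hypot(X-.055,Z-.0805);m&=(r<.155)&(r>.03)
    a=np.arctan2(Z[m]-.0805,.055-X[m]);return t,m.sum(),np.round(np.percentile(a,[10,50,90]),3)
print(*lid())
E
python3 lid.py; python3 -m creep '[[-1,-17,5,0,0,0,0],[-1,-14,4,0,0,0,0],[-1,-8,2,0,0,0,0],[-1,-8,2,0,0,0,0],[-1,-8,2,0,0,0,0]]'; python3 st.py; python3 lid.py
```

```text
5.7 1193 [1.704 1.715 1.764]
t: 6.38
eef_pos: [0.66, -0.033, 0.1846]
tool_rot: [0.409, 0.902, -0.124, -0.056]
contact_force: [2.4, -0.5, 0.9]
gripper_width: 0.001
grasp_force: 1.3
t 6.38 local [0.074 0.07  0.185] z [ 0.001 -0.752 -0.659] y [-0.    -0.659  0.752] F [ 2.36 -0.55  0.86] q [-0.38  0.76  0.03  1.45  0.64  1.52 -2.42] 0.001354193513046653
6.375 676 [1.518 1.527 1.592]
```

```bash
python3 -m creep '[[-1,-9,2.5,0,0,0,0],[-1,-8,2.5,0,0,0,0]]'; python3 lid.py; python3 -m creep '[[-1,23,32,10,0,0,0],[-1,15,53,0,0,0,0]]'; python3 lid.py; python3 st.py
```

```text
t: 6.68
eef_pos: [0.6426, -0.0283, 0.1843]
tool_rot: [0.409, 0.902, -0.124, -0.056]
contact_force: [2.4, -0.0, -1.0]
gripper_width: -0.001
grasp_force: 1.0
6.675 488 [1.362 1.41  1.511]
t: 6.98
eef_pos: [0.6812, 0.0545, 0.1957]
tool_rot: [0.41, 0.901, -0.127, -0.057]
contact_force: [1.2, 0.7, -0.2]
gripper_width: 0.003
grasp_force: 0.0
6.975 644 [1.318 1.381 1.504]
t 7.03 local [0.068 0.171 0.193] z [ 0.003 -0.748 -0.663] y [ 0.006 -0.663  0.748] F [-1.73  7.44 -0.92] q [-0.47  0.83  0.01  1.29  0.59  1.65 -2.44] -0.0026726438645774016
```

```bash
python3 -m creep '[[-1,-46,-2,0,0,0,0],[-1,-46,-2,0,0,0,0],[-1,-45,-3,-20,0,0,0],[-1,0,0,-35,0,0,0],[-1,0,0,-29,0,0,0]]'; python3 lid.py; python3 st.py
```

```text
t: 7.65
eef_pos: [0.5425, 0.0495, 0.1095]
tool_rot: [0.409, 0.902, -0.124, -0.057]
contact_force: [0.2, 0.1, -0.2]
gripper_width: 0.0
grasp_force: 0.0
7.65 1013 [1.203 1.274 1.404]
t 7.7 local [-0.063  0.116  0.106] z [-0.003 -0.754 -0.656] y [ 0.004 -0.657  0.754] F [-1.17  0.47 -1.93] q [-0.51  0.75 -0.03  1.7   0.57  1.42 -2.69] -0.001257578238031046
```

```bash
python3 -m creep '[[-1,-3,-22,0,0,0,0],[-1,-4,-21,0,0,0,0],[-1,0,0,0,0,0,0]]'; python3 lid.py; python3 st.py
```

```text
t: 8.07
eef_pos: [0.5366, 0.0031, 0.1119]
tool_rot: [0.41, 0.902, -0.126, -0.057]
contact_force: [-0.1, 0.3, -0.3]
gripper_width: -0.001
grasp_force: 0.0
8.075 1359 [1.08  1.156 1.294]
t 8.12 local [-0.055  0.073  0.111] z [-0.001 -0.752 -0.659] y [-0.003 -0.659  0.752] F [-0.13  0.52 -0.79] q [-0.47  0.71 -0.01  1.76  0.6   1.38 -2.67] -0.0026483053848828744
```

Finger in place; wait for the lid.

```bash
for i in 1 2; do python3 -m creep '[[-1,0,0,0,0,0,0],[-1,0,0,0,0,0,0],[-1,0,0,0,0,0,0],[-1,0,0,0,0,0,0],[-1,0,0,0,0,0,0]]' | grep -E "^t|contact"; python3 lid.py; done;  python3 st.py
```

```text
t: 8.75
tool_rot: [0.409, 0.902, -0.124, -0.057]
contact_force: [-0.9, 0.9, -0.8]
8.75 1896 [0.867 0.93  1.07 ]
t: 9.43
tool_rot: [0.409, 0.902, -0.124, -0.056]
contact_force: [-1.1, 1.3, -0.3]
9.425 1902 [0.868 0.933 1.074]
t 9.47 local [-0.055  0.075  0.11 ] z [-0.    -0.752 -0.659] y [ 0.    -0.659  0.752] F [-1.68  0.98 -0.81] q [-0.47  0.71 -0.01  1.76  0.6   1.38 -2.67] -0.0015189669484585936
```

```bash
python3 - <<'E'
from h import *
p,W=cloud("top");np.save("t2.npy",W)
i=cv2.resize(p[90:240,200:400],None,fx=4,fy=4);cv2.imwrite("pics/t2.png",i[:,:,::-1])
E
```

```text
(no output)
```

View pics/t2.png

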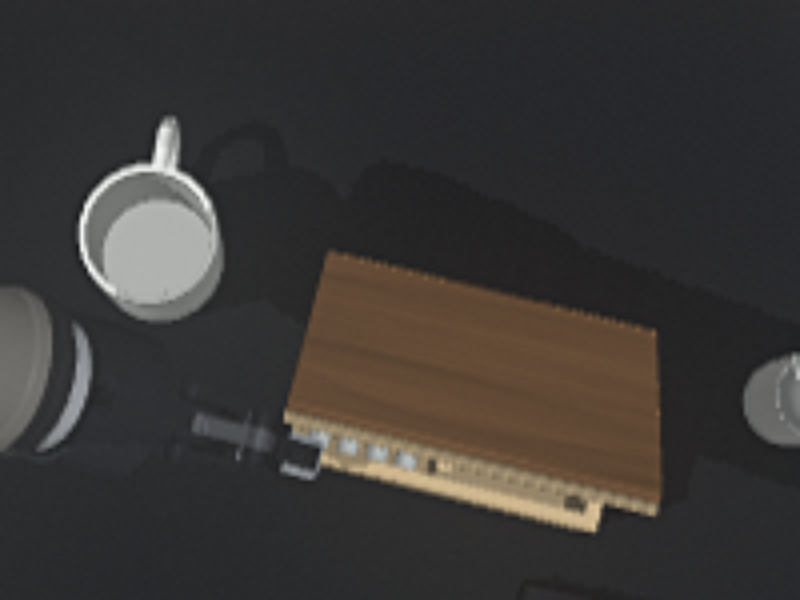

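The lid's near corner (crop 288,415) is resting above the gripper's knuckle (265,430), not on the fingertip (300,460). Flattening the tool tilt lowers the body out of the way so the lid drops onto the finger.

```bash
python3 -m creep '[[-1,0,0,0,-0.154,0.043,0],[-1,0,0,0,-0.154,0.043,0],[-1,0,0,0,0,0,0]]' | grep -E "^t|contact"; python3 lid.py; python3 st.py
```

```text
t: 9.9
tool_rot: [0.548, 0.825, -0.111, -0.076]
contact_force: [-0.0, -1.4, -0.2]
9.9 2172 [0.719 0.769 0.917]
t 9.95 local [-0.055  0.075  0.109] z [ 0.001 -0.921 -0.389] y [ 0.002 -0.389  0.921] F [ 0.11 -0.16  0.37] q [-0.57  0.89  0.05  1.67  0.66  1.6  -2.73] 0.001467713718335814
```

```bash
for i in 1 2; do python3 -m creep '[[-1,0,0,0,0,0,0],[-1,0,0,0,0,0,0],[-1,0,0,0,0,0,0],[-1,0,0,0,0,0,0]]' | grep -E "^t:|contact"; python3 lid.py; done;  python3 st.py; python3 - <<'E'
from h import *
p,W=cloud("top");np.save("t2.npy",W)
i=cv2.resize(p[90:240,200:400],None,fx=4,fy=4);cv2.imwrite("pics/t3.png",i[:,:,::-1])
E
```

```text
t: 10.45
contact_force: [-0.0, -0.5, -1.6]
10.45 2367 [0.548 0.595 0.747]
t: 11.0
contact_force: [-1.4, 0.0, -1.7]
11.0 2359 [0.542 0.59  0.734]
t 11.05 local [-0.055  0.075  0.11 ] z [ 0.    -0.921 -0.389] y [ 0.    -0.389  0.921] F [-1.13  0.64 -2.54] q [-0.57  0.89  0.05  1.67  0.66  1.6  -2.73] -1.1128744815067943e-05
```

View pics/t3.png

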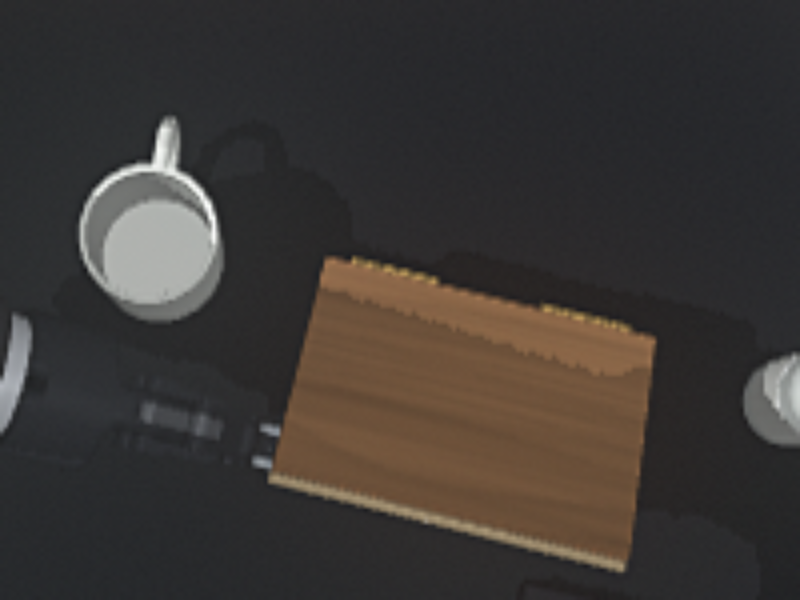

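The picture shows the lid resting on the fingertips at (265,445), angle about 0.5 and holding, with force steady near 2 N downward: caught. Now lower slowly, shifting to x = -74 mm first to clear the front wall.

```bash
python3 -m creep '[[-1,-3.7,1,-2,0,0,0],[-1,-3.7,1,-2,0,0,0],[-1,-3.7,1,-2,0,0,0],[-1,-3.7,1,-2,0,0,0],[-1,-3.7,1,-2,0,0,0]]' | grep -E "^t:|contact"; python3 lid.py; python3 st.py; python3 -m creep '[[-1,0,0,-4,0,0,0],[-1,0,0,-4,0,0,0],[-1,0,0,-4,0,0,0],[-1,0,0,-4,0,0,0],[-1,0,0,-4,0,0,0]]' | grep -E "^t:|contact"; python3 lid.py; python3 st.py
```

```text
t: 11.72
contact_force: [1.8, 1.2, -2.4]
11.725 2439 [0.412 0.46  0.612]
t 11.78 local [-0.075  0.074  0.1  ] z [ 0.    -0.921 -0.389] y [ 0.001 -0.389  0.921] F [-0.1   0.24 -2.58] q [-0.59  0.89  0.04  1.7   0.65  1.58 -2.76] -0.0020940897225086392
t: 12.4
contact_force: [-1.4, 0.4, -1.4]
12.4 2448 [0.263 0.313 0.463]
t 12.45 local [-0.075  0.074  0.079] z [-0.    -0.921 -0.389] y [ 0.001 -0.389  0.921] F [-1.6   1.33 -2.84] q [-0.59  0.92  0.04  1.7   0.65  1.56 -2.78] -0.0028618368667817757
```

```bash
python3 -m creep '[[-1,0,0,-3,0,0,0],[-1,0,0,-3,0,0,0],[-1,0,0,-3,0,0,0],[-1,0,0,-3,0,0,0],[-1,0,0,-3,0,0,0]]' | grep -E "^t:|contact"; python3 st.py; python3 -m creep '[[-1,0,0,-3,0,0,0],[-1,0,0,-3,0,0,0],[-1,0,0,-2,0,0,0],[-1,0,0,-2,0,0,0],[-1,0,0,-2,0,0,0]]' | grep -E "^t:|contact"; python3 st.py;python3 -m creep '[[-1,0,0,-2,0,0,0],[-1,0,0,-2,0,0,0],[-1,0,0,0,0,0,0],[-1,0,0,0,0,0,0]]' | grep -E "^t:|contact"; python3 st.py
python3 - <<'E'
from h import *
p,W=cloud("top");D=W-np.array([.57,-.08,0]);X=D@[.963,-.27,0];Y=D@[.27,.963,0];Z=W[...,2]
m=(X>-.085)&(X<.04)&(Y>-.08)&(Y<.05)&(Z>.07);print(np.polyfit(X[m],Z[m],1),Z[m].mean())
E
```

```text
t: 13.08
contact_force: [-1.6, 1.2, -2.1]
t 13.07 local [-0.074  0.074  0.065] z [ 0.    -0.921 -0.389] y [-0.    -0.389  0.921] F [-1.58  1.19 -2.11] q [-0.59  0.94  0.04  1.69  0.65  1.54 -2.79] 0.0007767023578997497
t: 13.7
contact_force: [0.2, 0.4, 0.3]
t 13.7 local [-0.074  0.074  0.054] z [ 0.    -0.922 -0.388] y [-0.001 -0.388  0.922] F [0.2  0.4  0.29] q [-0.58  0.96  0.04  1.69  0.65  1.53 -2.8 ] 0.002220008112925362
t: 14.2
contact_force: [0.7, 0.7, -0.1]
t 14.2 local [-0.074  0.074  0.049] z [ 0.    -0.921 -0.389] y [-0.    -0.389  0.921] F [ 0.68  0.72 -0.06] q [-0.58  0.97  0.04  1.69  0.65  1.53 -2.8 ] 0.007006539775169355
[-0.00094459  0.09236755] 0.09238898777214742
```

The lid is level at 92.4 mm (shut) and there is no force on the finger. Withdraw.

```bash
python3 -m creep '[[-1,0,0,-2,0,0,0],[-1,-4,22,0,0,0,0],[-1,-4,22,0,0,0,0],[-1,-4,22,0,0,0,0],[-1,-4,22,0,0,0,0]]' | grep -E "^t:|contact"; python3 -m creep '[[-1,-10,10,40,0,0,0],[-1,-10,10,40,0,0,0],[-1,-10,10,40,0,0,0],[-1,0,0,0,0,0,0],[-1,0,0,0,0,0,0]]' | grep -E "^t:|contact"; python3 st.py; python3 - <<'E'
from h import *
p,W=cloud("top");D=W-np.array([.57,-.08,0]);X=D@[.963,-.27,0];Y=D@[.27,.963,0];Z=W[...,2]
m=(X>-.085)&(X<.04)&(Y>-.08)&(Y<.05)&(Z>.07);print(np.polyfit(X[m],Z[m],1),Z[m].mean())
f=np.load("top0.npz")["p"].astype(int);df=abs(p.astype(int)-f).max(2)
for n,(a,b,c,d) in dict(glue=(170,215,395,440),mug=(118,170,222,262),remote=(230,270,320,400)).items():print(n,(df[a:b,c:d]>60).sum())
cv2.imwrite("pics/end.png",p[:,:,::-1])
E
```

```text
t: 14.88
contact_force: [0.4, -0.4, -0.4]
t: 15.5
contact_force: [0.3, 0.9, 0.1]
t 15.5 local [-0.151  0.176  0.167] z [ 0.001 -0.921 -0.389] y [ 0.    -0.389  0.921] F [0.34 0.92 0.07] q [-0.73  0.81 -0.02  1.64  0.53  1.77 -2.8 ] -0.00020234312434047022
[-0.00014802  0.09234826] 0.09235161933981191
glue 0
mug 0
remote 155
```

View pics/end.png

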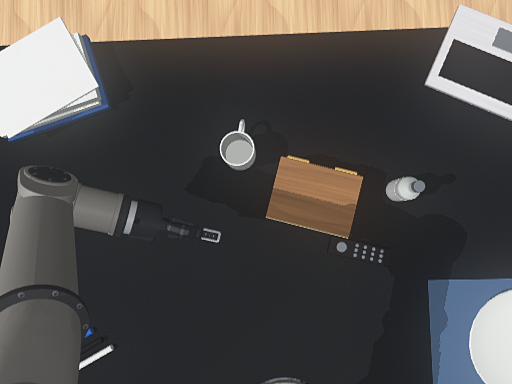

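The lid is shut at (315,195), the hand is clear at (210,236), and mug, glue and remote are where they were (the remote's pixel change is only the lid's corner and its shadow).

```bash
python3 -c "from station import *;print(hand_in())"
```

```text
the job is handed in; nothing more can be done
None
```

The stationery box is shut and handed in at about 15.5 s: the lid was tipped, stopped first by the gripper knuckle at about 0.85 rad and then caught on the finger at about 0.5 rad, and lowered gently. The mug, glue and remote are unmoved and the hand is clear, but the judge's verdict was not shown.

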